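Centre a mug on the banding wheel

TASK

Set the mug up on the banding wheel for painting: nudge it along the wheel until it stands in the very middle of the rings, with its handle pointing straight out to the robot's right, and leave the wheel standing still. Only push it, gently, with the fingertips or the outside of the fingers: the mug is not to be gripped, lifted or tipped, and everything else on the bench stays where it is.

Things in the scene. Friction and masses are not known exactly. Their poses are not given: they have to be found in the camera images.
- mug: unglazed terracotta mug standing on the wheel head, 70 mm tall, open, wall 5 mm, 78 mm across at the foot, 80 mm at the rim, bellied: 92 mm across 26 mm above the foot, where an upright finger touches it. 0.34 to 0.5 kg, friction on the head 0.5 to 0.7; a push higher than 45 mm may tip it. Origin at the centre of its foot, on the wheel; z up, x from its centre line towards the handle
- mug_handle (a point): outermost part of the mug's only handle (bar centre), 74 mm from the mug's centre line and 45 mm above its foot. The handle is an upright loop of 11 mm thick round bar, from 14 to 69 mm above the foot, reaching 80 mm from the mug's centre line
- wheel_centre (a point): the middle of the rings: the point on the banding wheel's axis at the top face of its head, a flat grey disc 240 mm across, 14 mm thick, its face 118 mm above the bench, with pale rings of radius 28, 45, 64, 84 and 104 mm. Its iron foot, 180 mm across, stays fixed on the bench. The axes of this point turn at random with the foot and mean nothing
- wheel_head (a joint): turn of the wheel head about its upright axis, rad, anticlockwise from above positive, no stops. Drag 0.012 N m plus 0.012 N m per rad/s: it coasts a little. A push on the mug towards the axis slides it over the head; a slow sideways push on the handle of a centred mug turns head and mug together
- bench (a point): fixed point on the bench top, 420 mm straight ahead of the robot's base axis; only its axes matter, which are the world's: x ahead of the robot, y to the robot's left, so the robot's right is -y; z up
- brush_cup: white cup with blue band, 74 mm wide, 95 mm tall, three brushes standing in it to 170 mm; origin under its centre
- spray_bottle: white spray bottle, 68 mm wide, 220 mm tall; origin under its centre
- green_bowl: small dark green glazed bowl, 92 mm wide, 45 mm tall; origin under its centre
- pinch_pot: small buff pinch pot, 50 mm wide, 32 mm tall; origin under its centre
- tile: flat terracotta tile with pale flecks, 90 x 90 x 10 mm; origin under its centre
- colour_jar: small lidded jar, 48 mm wide, 62 mm tall; origin under its centre
- rib: flat wooden throwing rib, 110 x 50 x 7 mm, lying on the bench; origin under its centre

How it is judged:
By the outcome, as a careful person would: the job done as asked, in the order asked, and still so for the second after the job is handed in, with the robot touching nothing.
It also fails if it takes over 72 s, if anything falls off the work surface, if the arm or the gripper's body presses on something with over 40 N, if the wrist force passes 120 N, or if a joint passes its speed limit or range.

ROBOT

A 7-joint arm with a two-finger parallel gripper is mounted at the origin on the work surface. World frame = base frame: x ahead of the robot, y to its left, z up, the work surface at z = 0. Lengths are in m, angles in rad, forces in N, time in s.
With the tool pointing down it reaches from about 0.375 to 0.925 m from the base axis. Payload 3.1 kg.
Tool frame: the origin (TCP) lies between the finger pads; the fingertips stand 19 mm ahead of it and the grasp point (between the pads) is the TCP; z points along the fingers, y is the line along which they close (so a half turn about z gives the same grasp; the last joint's range is limited). The gripper opens to 85 mm and grips with 20 to 120 N. Pads are 22 mm wide; open, the fingers measure 114 mm over their backs; the gripper's body (76 mm by 85 mm) begins 54 mm behind the grasp point. The pads swing forward as they close: fully open they stand 13 mm farther back than shut.
Start: joints at [1.035, 0.383, 0.044, 1.598, -0.018, 1.161, -0.05], TCP at [0.276, -0.589, 0.25] pointing down, gripper open.
Joint ranges: [-2.61, 2.61], [-0.41, 2.15], [-1.48, 1.57], [0, 2.5], [-1.57, 4.71], [0.05, 1.97], [-2.85, 2.85]. Speed limits (rad/s): [2.79, 2.79, 3.14, 3.14, 3.14, 3.14, 3.14].

INTERFACE

Orientations are given as a unit quaternion [x, y, z, w].
In Python, from bench import move_ptp, movel, move_j, move_gripper, pause, inverse_kinematics, read_camera, camera_params, MotionError, sign_off, look_for, tip_of, read_time_s, read_qpos, read_joint_vel, read_effort, read_eef_pos, read_tcp_rot, read_ft_force, read_ft_torque, read_finger_gap, read_grasp_force gives the robot as it stands. Calls block until the motion is done:
- move_ptp(position, orientation): joint-space move of the TCP to a pose.
- movel(position, orientation=None, speed=0.15): straight line of the TCP; orientation=None keeps the orientation; speed is the mean speed in m/s.
- move_j(angles): joint-space move.
- move_gripper(opening, effort=None): finger opening in m; effort is the grip in N (None keeps the last); returns when the fingers have stopped.
- pause(seconds).
- inverse_kinematics(position, orientation): joint angles nearest the present ones, or None.
- read_camera(name): name is "scene" or "top" or "wrist"; returns the picture (420x560x3 uint8, red, green, blue); there is no depth.
- camera_params(name): a dict with "K" (3x3 intrinsics, pixels), "camera_from_world" (4x4, takes a point from world to camera coordinates). Camera axes: x right, y down, z forward; pixel columns grow to the right and rows downward; lengths in m; the calibration is good to about 2 mm. A picture is of the moment at which its call begins: read the wrist's pose just before it. camera_params takes no time and is no camera call; for the wrist camera it gives the pose at the moment of the call.
A pose or a line that the arm cannot do raises MotionError and nothing moves.
- sign_off(): hands the job in; it is judged then, once.
Trained networks look in the newest picture that a camera, given by its name, has taken for a name from the list of things; names that differ only in an ending like _2 or _b are one class to them, and where a whole thing is asked for, a point or a joint stands for the part that bears it (a point fixed in the world has none). Each returns a list of dicts, best first, with "confidence" (0 to 1); they miss things now and then, are a little off and sometimes report something else, mostly with a low value. They report only what shows in the picture. A call takes as long as a camera call.
- look_for(camera, name): "at" ([column, row] in pixels, amid what is visible of it).
- tip_of(camera, name): "at" ([column, row] in pixels: a listed point, or the origin of a listed thing).
Readings, each from a call of its own:
- read_time_s(): time.
- read_qpos(): joint angles.
- read_joint_vel(): joint speeds.
- read_effort(): joint torques, N m.
- read_eef_pos(): TCP position.
- read_tcp_rot(): TCP orientation.
- read_ft_force(): force on the tool from outside, world axes, zero at the start.
- read_ft_torque(): the same for the moment, N m.
- read_finger_gap(): finger opening in m.
- read_grasp_force(): force on a finger pad.
Only numpy, scipy, OpenCV 4.12 (cv2) and the standard library are available. Lean on these libraries where they do the work, as an engineer would, in place of code of your own. Each camera call takes 0.05 s, during which the arm holds its last target. There are 200 camera calls.

## Working session

There is one attempt and no reset: what is moved stays moved. The work goes in short steps, each a Python script; the robot and the scene stay as the last script left them, time stands still between calls to the robot, and variables do not carry over. Pictures are saved under pics/ and viewed, at most 10 in all, crops included, and the job is handed in when it is done.

```bash
ls; mkdir -p pics; cat > h.py <<'E'
from bench import *
import numpy as np, cv2
def proj(cam,p):
    c=camera_params(cam);T=np.array(c["camera_from_world"]);K=np.array(c["K"])
    q=K@(T@np.append(p,1))[:3];return q[:2]/q[2]
def unproj(cam,px,z):
    c=camera_params(cam);T=np.array(c["camera_from_world"]);K=np.array(c["K"])
    R,t=T[:3,:3],T[:3,3];o=-R.T@t;d=R.T@np.linalg.solve(K,[px[0],px[1],1])
    return o+d*(z-o[2])/d[2]
def snap(cam,name):
    im=np.asarray(read_camera(cam));cv2.imwrite(f'pics/{name}.png',im[:,:,::-1]);return im
E
python3 - <<'E'
from h import *
np.set_printoptions(precision=4,suppress=True)
a=snap('top','t0');b=snap('scene','s0')
cv2.imwrite('pics/both0.png',cv2.resize(np.hstack([a,b]),(800,300))[:,:,::-1])
H={'mug':.118,'mug_handle':.163,'wheel_centre':.118,'brush_cup':0,'spray_bottle':0,'green_bowl':0,'pinch_pot':0,'tile':0,'colour_jar':0,'rib':0}
for c in('top','scene'):
  for n,z in H.items():
    for r in tip_of(c,n)[:2]: print(c,n,round(r['confidence'],2),np.round(r['at'],1),unproj(c,r['at'],z)[:2])
  T=np.array(camera_params(c)["camera_from_world"]);print(-T[:3,:3].T@T[:3,3])
print(read_time_s(),read_tcp_rot(),read_eef_pos())
E
```

```text
pics
top mug 0.88 [270.5 191.5] [ 0.5977 -0.023 ]
top mug 0.3 [262.  255.4] [0.4204 0.0006]
top mug_handle 0.75 [256.1 214.1] [0.5307 0.0157]
top wheel_centre 0.66 [282.2 204. ] [ 0.5626 -0.0556]
top brush_cup 0.68 [145.6 241.1] [0.4644 0.3495]
top spray_bottle 0.78 [410.2 185.7] [ 0.6297 -0.4437]
top spray_bottle 0.17 [262.3 254.9] [0.4229 0.0019]
top green_bowl 0.78 [253.4 133. ] [0.7924 0.0291]
top pinch_pot 0.59 [160.6 156. ] [0.7217 0.3102]
top tile 0.7 [375.7 260.6] [ 0.4056 -0.3348]
top colour_jar 0.7 [353.9 202.1] [ 0.5803 -0.2732]
top colour_jar 0.64 [175.8 280.3] [0.3486 0.2575]
top rib 0.72 [374.1 262.8] [ 0.3991 -0.3299]
top rib 0.71 [174.  281.7] [0.3445 0.2628]
[ 0.4068 -0.0269  1.6142]
scene mug 0.62 [274.3 218.8] [ 0.593  -0.0217]
scene mug_handle 0.69 [305.6 196.3] [0.5276 0.0181]
scene wheel_centre 0.98 [268.3 203.7] [ 0.5662 -0.0579]
scene brush_cup 0.88 [430.2 280.5] [0.4577 0.3361]
scene brush_cup 0.56 [306.4 196.9] [ 0.4197 -0.0404]
scene spray_bottle 0.94 [136.7 178. ] [ 0.6325 -0.4511]
scene green_bowl 0.78 [240.3 319.5] [0.7951 0.028 ]
scene green_bowl 0.55 [431.9 281.6] [0.458  0.3406]
scene pinch_pot 0.94 [363.8 368.2] [0.7316 0.3101]
scene tile 0.72 [229.  143.1] [ 0.3863 -0.3278]
scene colour_jar 0.94 [197.3 196.2] [ 0.585  -0.2772]
scene rib 0.93 [423.1 234.8] [0.3494 0.2657]
scene rib 0.49 [275.3 221.3] [ 0.5313 -0.0624]
[1.1257 0.3568 1.0625]
1.1 [0.9761 0.2172 0.     0.    ] [ 0.2756 -0.5887  0.2503]
```

View pics/both0.png

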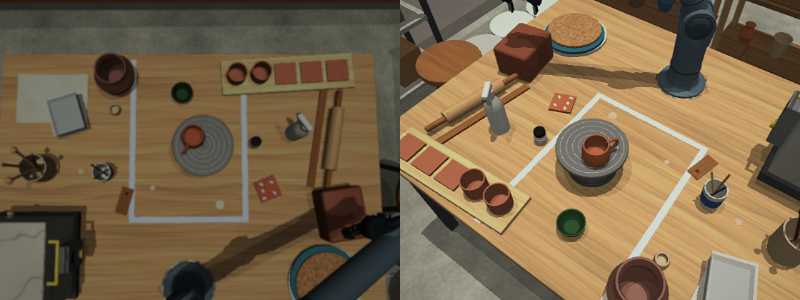

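Both cameras agree. The mug is about 46 mm off-centre at (0.595,-0.022), the handle points at about 149°, and the wheel axis is near (0.564,-0.057). In the left picture the mug is at about (192,136) and the wheel at (203,145). Next I go above the wheel for a close look.

```bash
cat >> h.py <<'E'
np.set_printoptions(precision=4,suppress=True)
def q(deg): a=np.radians(deg)/2; return [np.cos(a),np.sin(a),0,0]
def look(cam,n=1):
    R={}
    for k,z in (('mug',.118),('mug_handle',.163),('wheel_centre',.118)):
        R[k]=[]
    for _ in range(n):
        read_camera(cam)
        for k,z in (('mug',.118),('mug_handle',.163),('wheel_centre',.118)):
            r=tip_of(cam,k)
            if r: R[k].append(unproj(cam,r[0]['at'],z)[:2]); print(cam,k,round(r[0]['confidence'],2),np.round(r[0]['at'],1),R[k][-1])
    return R
def rings(cam,im,name):
    "overlay rings about C for checking"
E
python3 - <<'E'
from h import *
move_ptp([.55,-.05,.40],q(48))
im=snap('wrist','w1')
T=np.array(camera_params('wrist')["camera_from_world"]);print(-T[:3,:3].T@T[:3,3],T[2,:3])
look('wrist');print(read_time_s(),read_qpos())
E
```

```text
[0.6016 0.0044 0.5236] [-0.2001 -0.2206 -0.9546]
wrist mug 0.62 [291.8 119.4] [ 0.5919 -0.0221]
wrist mug_handle 0.97 [217.6 133.4] [0.5316 0.0191]
wrist wheel_centre 0.62 [294.4 158.8] [ 0.5661 -0.0549]
3.575 [ 0.3881  0.1281 -0.4081  1.6169  0.0514  1.4077 -0.7596]
```

View pics/w1.png

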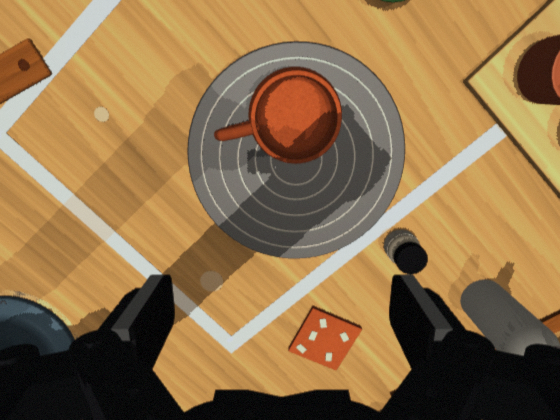

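The wrist view shows the mug rim centred at about (295,116), the handle tip at (218,133) and the rings around (296,155). I'll fit the rings and rim by their geometry to refine this.

```bash
cat >> h.py <<'E'
from scipy.optimize import minimize
TH=np.linspace(0,2*np.pi,360,endpoint=False)
def circ(cam,c,r,z):
    p=camera_params(cam);T=np.array(p["camera_from_world"]);K=np.array(p["K"])
    P=np.c_[c[0]+r*np.cos(TH),c[1]+r*np.sin(TH),np.full(TH.size,z)]
    Q=(P@T[:3,:3].T+T[:3,3])@K.T;return (Q[:,:2]/Q[:,2:]).astype(np.float32)
def samp(im,uv): return cv2.remap(im,uv[None,:,0].copy(),uv[None,:,1].copy(),cv2.INTER_LINEAR)[0]
def fit(cam,im,c0,kind):
    "best centre of the wheel rings ('w') or of the mug's rim ('m')"
    f=im.astype(np.float32)
    g=cv2.GaussianBlur(f.mean(2),(0,0),.7); red=cv2.GaussianBlur(f[:,:,0]-f[:,:,2],(0,0),1.)
    def cost(c):
        if kind=='w': return -sum(np.median(samp(g,circ(cam,c,r,.118))-.5*samp(g,circ(cam,c,r-.006,.118))-.5*samp(g,circ(cam,c,r+.006,.118))) for r in (.064,.084,.104))
        return -np.clip(samp(red,circ(cam,c,.038,.188))-samp(red,circ(cam,c,.0425,.188)),-40,40).mean()
    best=min(((cost((c0[0]+i,c0[1]+j)),c0[0]+i,c0[1]+j) for i in np.arange(-.012,.0121,.001) for j in np.arange(-.012,.0121,.001)))
    return np.array(best[1:]),-best[0]
E
python3 - <<'E'
from h import *
for cam,n in (('wrist','w1'),('top','t0'),('scene','s0')):
    im=cv2.imread(f'pics/{n}.png')[:,:,::-1]
    print(cam,'wheel',*fit(cam,im,(.565,-.056),'w'),'mug',*fit(cam,im,(.594,-.022),'m'))
im=cv2.imread('pics/w1.png')
for k,z in (('w',.118),('m',.188)):
    c,_=fit('wrist',im[:,:,::-1],(.565,-.056) if k=='w' else (.594,-.022),k)
    for r in ((.064,.104,.12) if k=='w' else (.04,)):
        for u in circ('wrist',c,r,z): cv2.circle(im,tuple(int(v) for v in np.round(u)),0,(0,255,255),-1)
cv2.imwrite('pics/fit1.png',cv2.resize(im[30:270,170:430],None,fx=2.2,fy=2.2))
E
```

```text
Traceback (most recent call last):
  File "h.py", line 40, in fit
    best=min(((cost((c0[0]+i,c0[1]+j)),c0[0]+i,c0[1]+j) for i in np.arange(-.012,.0121,.001) for j in np.arange(-.012,.0121,.001)))
  File "h.py", line 40, in <genexpr>
    best=min(((cost((c0[0]+i,c0[1]+j)),c0[0]+i,c0[1]+j) for i in np.arange(-.012,.0121,.001) for j in np.arange(-.012,.0121,.001)))
               ~~~~^^^^^^^^^^^^^^^^^^^
  File "h.py", line 38, in cost
    if kind=='w': return -sum(np.median(samp(g,circ(cam,c,r,.118))-.5*samp(g,circ(cam,c,r-.006,.118))-.5*samp(g,circ(cam,c,r+.006,.118))) for r in (.064,.084,.104))
                          ~~~^^^^^^^^^^^^^^^^^^^^^^^^^^^^^^^^^^^^^^^^^^^^^^^^^^^^^^^^^^^^^^^^^^^^^^^^^^^^^^^^^^^^^^^^^^^^^^^^^^^^^^^^^^^^^^^^^^^^^^^^^^^^^^^^^^^^^^^
  File "h.py", line 38, in <genexpr>
    if kind=='w': return -sum(np.median(samp(g,circ(cam,c,r,.118))-.5*samp(g,circ(cam,c,r-.006,.118))-.5*samp(g,circ(cam,c,r+.006,.118))) for r in (.064,.084,.104))
                                               ~~~~^^^^^^^^^^^^^^
  File "h.py", line 29, in circ
    p=camera_params(cam);T=np.array(p["camera_from_world"]);K=np.array(p["K"])
ValueError: time passes only in moves, steps and waits
```

Too many calls to camera_params; I'll cache it per fit.

```bash
python3 - <<'E'
s=open('h.py').read()
s=s.replace("def circ(cam,c,r,z):\n    p=camera_params(cam);","def circ(p,c,r,z):\n    ").replace('    f=im.astype','    cam=camera_params(cam);f=im.astype')
open('h.py','w').write(s)
E
python3 - <<'E'
from h import *
for cam,n in (('wrist','w1'),('top','t0'),('scene','s0')):
    im=cv2.imread(f'pics/{n}.png')[:,:,::-1]
    a,b=fit(cam,im,(.565,-.056),'w'),fit(cam,im,(.594,-.022),'m');print(cam,'wheel',*a,'mug',*b)
    if cam=='wrist': C=a[0],b[0]
im=cv2.imread('pics/w1.png');p=camera_params('wrist')
for c,r,z in ((C[0],.064,.118),(C[0],.104,.118),(C[0],.12,.118),(C[1],.04,.188)):
    for u in circ(p,c,r,z): cv2.circle(im,tuple(int(v) for v in np.round(u)),0,(0,255,255),-1)
cv2.imwrite('pics/fit1.png',cv2.resize(im[30:270,170:430],None,fx=2.2,fy=2.2))
print(read_time_s())
E
```

```text
wrist wheel [ 0.567 -0.056] 95.85864 mug [ 0.597 -0.018] 39.24789
top wheel [ 0.566 -0.06 ] 19.764372 mug [ 0.597 -0.021] 20.895338
scene wheel [ 0.566 -0.058] 50.51522 mug [ 0.596 -0.019] 35.751324
3.575
```

View pics/fit1.png

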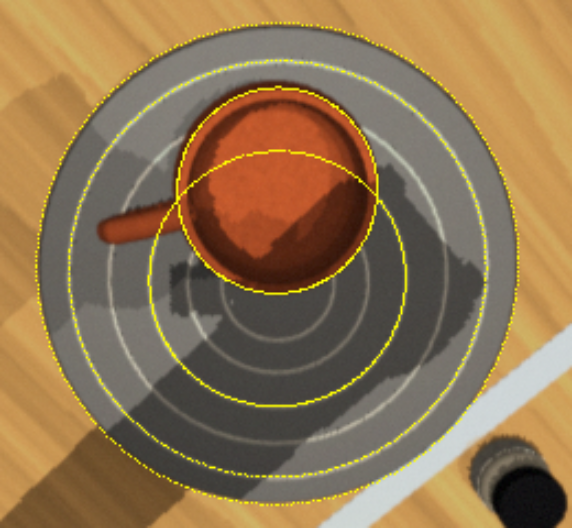

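```bash
python3 - <<'E'
from h import *
W=np.array([.5665,-.0575]);M=np.array([.5965,-.0195]);d=M-W;a=np.degrees(np.arctan2(d[1],d[0]));u=d/np.hypot(*d)
move_gripper(.05)
P=lambda c,s,z:[*(c+u*s),z]
move_ptp(P(M,.080,.23),q(a))
movel(P(M,.080,.147),speed=.1)
f0=np.array(read_ft_force())
movel(P(M,.056,.147),speed=.06);print('pre',np.array(read_ft_force())-f0)
movel(P(W,.051,.147),speed=.03);print('end',np.array(read_ft_force())-f0,read_eef_pos())
movel(P(W,.075,.147),speed=.06)
move_ptp([W[0],W[1],.36],q(a))
im=snap('wrist','w2');print(read_time_s())
w,m=fit('wrist',im,W,'w'),fit('wrist',im,W,'m');print(a,w,m)
R=look('wrist')
E
```

```text
pre [ 0.107  -0.5354 -0.7576]
end [ 1.2064  1.2741 -0.1516] [ 0.5981 -0.0175  0.147 ]
9.8583
51.709836807756915 (array([ 0.5655, -0.0575]), np.float32(124.40062)) (array([ 0.5685, -0.0545]), np.float32(34.974407))
wrist mug 0.62 [281.8 174.1] [ 0.565  -0.0576]
wrist mug_handle 0.94 [197.1 194. ] [ 0.5009 -0.0178]
```

View pics/w2.png

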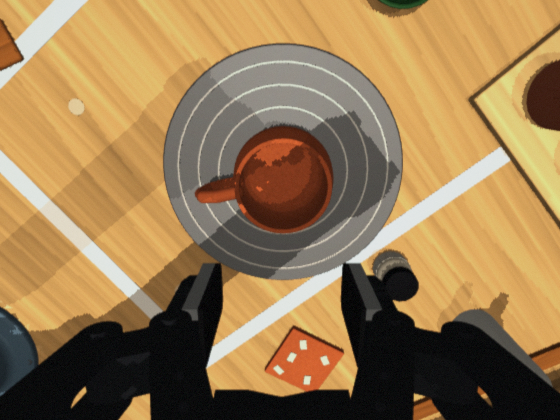

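The mug now sits about 2–4 mm short of centre on the push side, with its handle tip at about (197,194), still near 149°. Next I turn it by the handle and stop short of the target.

```bash
python3 - <<'E'
from h import *
W=np.array([.5660,-.0575]);r=.070
def pos(t,z=.147,r=r): return [W[0]+r*np.cos(np.radians(t)),W[1]+r*np.sin(np.radians(t)),z]
th=np.arange(120,257,12)
for off in (-90,-180):
    print(off,[None if (s:=inverse_kinematics(pos(t),q(t+off))) is None else round(float(s[6]),2) for t in th])
move_gripper(0.0)
off=-180
print(read_qpos()[6])
move_ptp(pos(120,.23),q(120+off));print(read_qpos()[6])
movel(pos(120),speed=.08)
for t in np.arange(129,241,8): movel(pos(t),q(t+off),speed=.025)
print(read_time_s(),read_ft_force())
t=225;movel(pos(t,.147),q(t+off),speed=.05);movel(pos(t,.23),speed=.1)
move_ptp([W[0],W[1],.36],q(52))
im=snap('wrist','w3');print(read_time_s())
print(fit('wrist',im,W,'w'),fit('wrist',im,W,'m'));look('wrist',2)
E
```

```text
-90 [-1.29, -1.06, -0.83, -0.59, -0.36, -0.12, 0.11, 0.34, 0.56, 0.77, 0.97, 1.17]
-180 [-2.8, -2.58, -2.35, -2.12, -1.89, -1.65, -1.42, -1.19, -0.96, -0.74, -0.53, -0.33]
-0.7152493348106737
-2.7691284656947794
21.2 [ 0.0062  0.288  -0.4167]
23.2167
(array([ 0.565 , -0.0585]), np.float32(128.77159)) (array([ 0.565 , -0.0615]), np.float32(37.563717))
wrist mug 0.62 [283.1 179. ] [ 0.5618 -0.0645]
wrist mug_handle 0.75 [333.7 242.8] [ 0.568  -0.1328]
wrist mug 0.97 [283.3 178.1] [ 0.5638 -0.0635]
wrist mug_handle 0.96 [333.3 244.8] [ 0.5679 -0.1341]
```

View pics/w3.png

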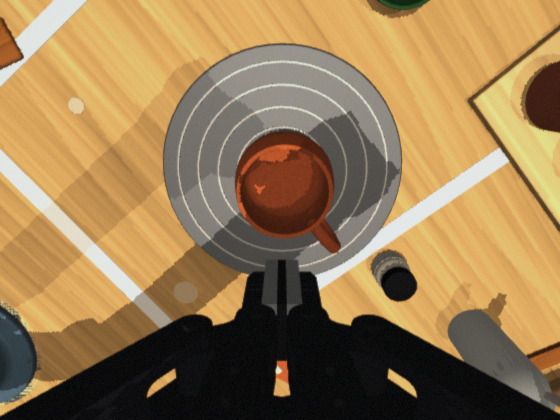

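The handle coasted round to (334,244), about -88° or nearly on target. The rim at (285,185) sits about 3–4 mm right (-y) of centre. I'll measure again from a camera pose more directly above.

```bash
cat >> h.py <<'E'
def measure(tag,W,yaw=90,back=.05,z=.38):
    u=np.array([np.cos(np.radians(yaw)),np.sin(np.radians(yaw))])
    move_ptp([*(W-back*u),z],q(yaw)); im=snap('wrist',tag)
    w,m=fit('wrist',im,W,'w'),fit('wrist',im,W,'m'); print('wheel',*w,'rim',*m)
    R=look('wrist',3)
    h=np.median(R['mug_handle'],0); e=h-m[0]; print('off',m[0]-w[0],'ang',np.degrees(np.arctan2(e[1],e[0])),np.hypot(*e),'t',read_time_s())
    p=camera_params('wrist');o=im[:,:,::-1].copy();o=cv2.resize(o,None,fx=3,fy=3,interpolation=cv2.INTER_CUBIC)
    for c,r,zz in ((w[0],.064,.118),(w[0],.104,.118),(m[0],.04,.188),(m[0],.035,.188)):
        for k in circ(p,c,r,zz): cv2.circle(o,tuple(int(v) for v in np.round(k*3+1)),0,(0,255,255),-1)
    c=proj('wrist',[*W,.16])*3; x,y=int(max(c[0]-330,0)),int(max(c[1]-290,0)); cv2.imwrite(f'pics/{tag}c.png',o[y:y+600,x:x+700])
E
python3 - <<'E'
from h import *
measure('w4',np.array([.566,-.058]))
E
```

```text
wheel [ 0.567 -0.057] 123.670235 rim [ 0.568 -0.059] 39.91888
wrist mug 0.7 [282.2 127.7] [ 0.5673 -0.0644]
wrist mug_handle 0.77 [281.9 207.9] [ 0.5672 -0.1363]
wrist mug 0.75 [281.6 126.3] [ 0.5668 -0.0635]
wrist mug_handle 0.92 [284.7 205. ] [ 0.5699 -0.134 ]
wrist mug 0.67 [278.2 127.5] [ 0.5634 -0.0652]
wrist mug_handle 0.73 [283.7 208. ] [ 0.569  -0.1373]
off [ 0.001 -0.002] ang -89.26006475342813 0.07726455631237246 t 25.0083
```

View pics/w4c.png

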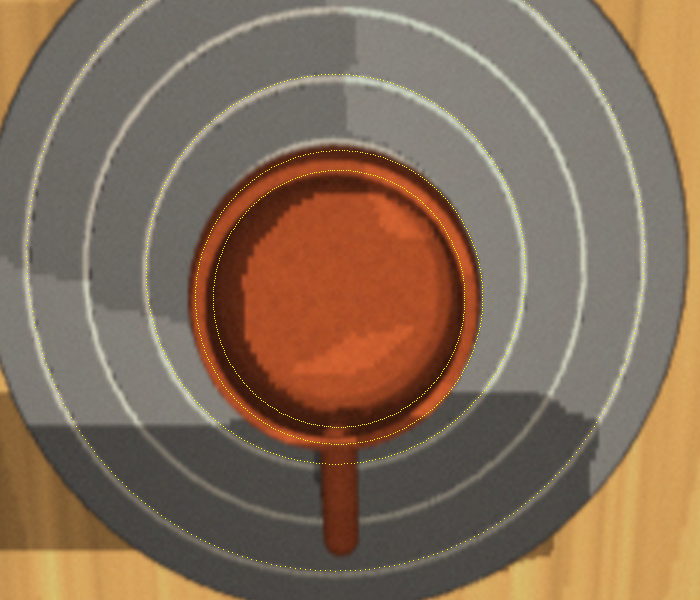

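The overlay shows the rings fit well, but the rim fit locked onto the belly. The true rim lies about 2 mm further down the picture and 1 mm left. I'll change it to use the bright rim annulus.

```bash
python3 - <<'E'
s=open('h.py').read()
i=s.index("        return -np.clip(samp(red");j=s.index("\n",i)
s=s[:i]+"""        R=lambda r: samp(rr,circ(cam,c,r,.188))
        return -np.clip(R(.0365)+R(.0385)-R(.0325)-R(.0425),-60,60).mean()"""+s[j:]
s=s.replace("    def cost(c):","    rr=cv2.GaussianBlur(f[:,:,0],(0,0),.6)\n    def cost(c):").replace("-.012,.0121,.001","-.010,.0101,.0005")
open('h.py','w').write(s)
E
python3 - <<'E'
from h import *
im=cv2.imread('pics/w4.png')[:,:,::-1]
W=(.566,-.058);w,m=fit('wrist',im,W,'w'),fit('wrist',im,W,'m');print(w,m,m[0]-w[0])
p=camera_params('wrist');o=cv2.resize(im[:,:,::-1],None,fx=3,fy=3,interpolation=cv2.INTER_CUBIC)
for c,r,zz in ((w[0],.045,.118),(m[0],.04,.188),(m[0],.035,.188)):
    for k in circ(p,c,r,zz): cv2.circle(o,tuple(int(v) for v in np.round(k*3+1)),0,(0,255,255),-1)
c=proj('wrist',[*W,.16])*3; x,y=int(max(c[0]-330,0)),int(max(c[1]-290,0)); cv2.imwrite('pics/w4d.png',o[y+100:y+600,x+130:x+530])
E
```

```text
(array([ 0.5665, -0.058 ]), np.float32(131.30724)) (array([ 0.5675, -0.0615]), np.float32(59.998745)) [ 0.001  -0.0035]
```

View pics/w4d.png

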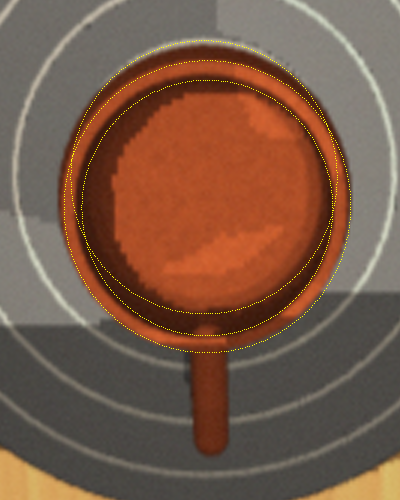

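The rim now fits: the mug is about (+0.7, -3.5) mm from the axis and the handle is at about -89.5°. I'll push it +y with the two fingertips straddling the handle clear of it.

```bash
sed -i 's/-60,60/-150,150/' h.py; cat > push.py <<'E'
from h import *
import sys
X,ys,tag=float(sys.argv[1]),float(sys.argv[2]),sys.argv[3]   # TCP x, final TCP y
move_gripper(.05)
move_ptp([X,-.058-.078,.22],q(90)); movel([X,-.058-.078,.147],speed=.08)
f0=np.array(read_ft_force())
movel([X,-.058-.057,.147],speed=.05)
movel([X,ys,.147],speed=.012);print(np.array(read_ft_force())-f0,read_eef_pos())
movel([X,-.058-.075,.147],speed=.04); movel([X,-.058-.078,.24],speed=.12)
measure(tag,np.array([.566,-.058]))
E
python3 push.py .5665 -.1080 w5
```

```text
[-0.9483 -1.4839  0.6943] [ 0.5663 -0.1091  0.1469]
wheel [ 0.5655 -0.058 ] 128.54413 rim [ 0.5655 -0.0605] 111.180664
wrist mug 0.82 [283.1 126.3] [ 0.5661 -0.0644]
wrist mug_handle 0.82 [282.2 208.5] [ 0.5655 -0.1376]
wrist mug 0.94 [279.7 124.8] [ 0.5639 -0.0626]
wrist mug_handle 0.96 [280.2 204.8] [ 0.5649 -0.1339]
wrist mug 0.75 [279.8 126.4] [ 0.5649 -0.0641]
wrist mug_handle 0.66 [285.2 204.1] [ 0.5704 -0.1334]
off [ 0.     -0.0025] ang -90.02427385498325 0.07344338288912257 t 31.5667
```

View pics/w5c.png

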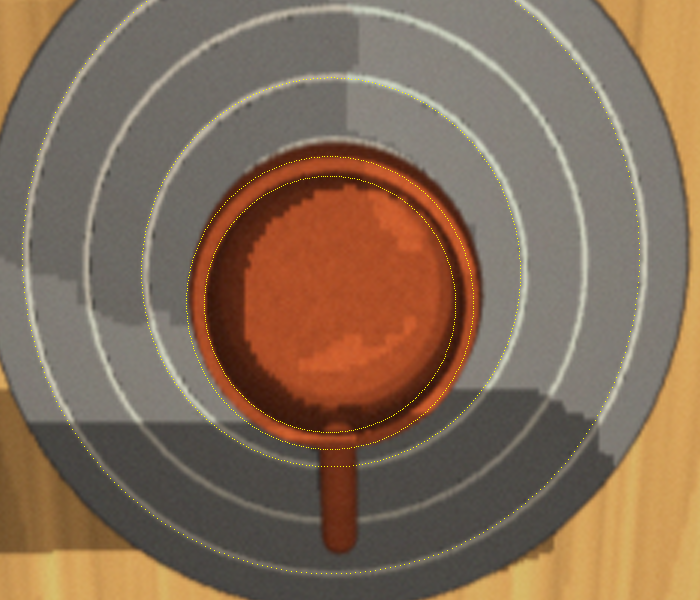

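The mug moved to about (+0.5, -2.7) mm off centre, with the handle still within 1° of -90°. One more push of about 2.7 mm.

```bash
python3 push.py .5660 -.1054 w6
```

```text
[-0.4242 -2.2742 -0.1077] [ 0.566  -0.1058  0.147 ]
wheel [ 0.5655 -0.058 ] 128.48282 rim [ 0.5655 -0.0575] 121.231735
wrist mug 0.58 [283.1 123.3] [ 0.5661 -0.0614]
wrist mug_handle 0.87 [283.7 200.9] [ 0.5669 -0.13  ]
wrist wheel_centre 0.17 [321.2 357.4] [ 0.614  -0.3442]
wrist mug 0.67 [281.  124.1] [ 0.5652 -0.0619]
wrist mug_handle 0.81 [280.9 201.9] [ 0.5656 -0.1311]
wrist wheel_centre 0.19 [169.6  66.3] [ 0.4574 -0.0069]
wrist mug 0.76 [281.4 122.7] [ 0.5666 -0.0604]
wrist mug_handle 0.64 [281.1 203.3] [ 0.5664 -0.1326]
off [0.     0.0005] ang -89.26151906917765 0.07356168833084449 t 38.0917
```

View pics/w6c.png

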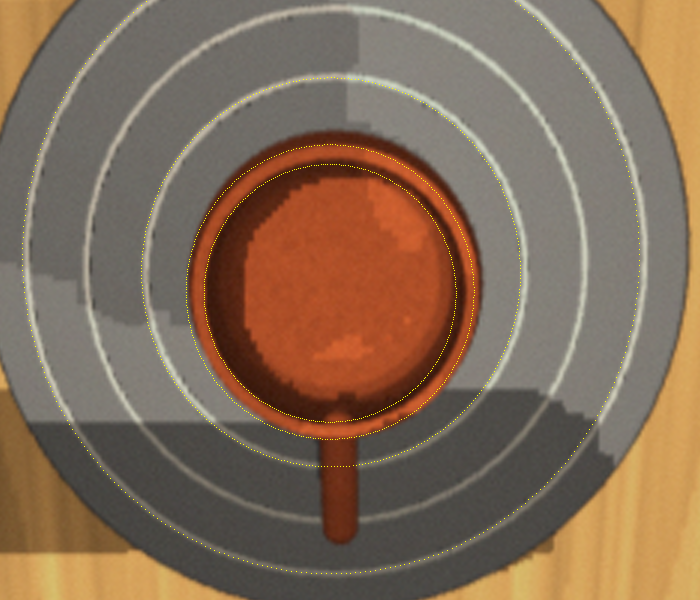

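The rim is now within about 1 mm of the rings' centre and the handle is at -90° ± 1°. Nothing is moving, and the arm is clear above the mug.

```bash
python3 -c "
from bench import *
pause(.5);print(sign_off(),read_time_s())"
```

```text
the job is handed in; nothing more can be done
the job is handed in; nothing more can be done
```

The job is handed in at about 39 s: by my last wrist-camera measurement the mug stands within about 1 mm of the middle of the rings, with its handle within about 1° of straight out to the robot's right, the wheel still and the arm clear.

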